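# Load two sample cases onto the sloped roller track

### The arm

A 7-joint arm with a two-finger parallel gripper is mounted at the origin on a cart in front of the work surface, level with it; the furniture and walls round the work are solid. World frame = base frame: x ahead of the robot, y to its left, z up, the work surface at z = 0. Lengths are in m, angles in rad, forces in N, time in s.
With the tool pointing down it reaches from about 0.425 to 0.925 m from the base axis. Payload 6.8 kg.
Tool frame: the origin (TCP) lies midway between the tips of the shut fingers; the grasp point (between the pads) lies 19 mm behind it; z points along the fingers, y is the line along which they close (so a half turn about z gives the same grasp; the last joint's range is limited). The gripper opens to 88 mm and grips with 3 to 60 N. Pads are 20 mm wide; open, the fingers measure 115 mm over their backs; the gripper's body (75 mm by 178 mm) begins 61 mm behind the grasp point.
Start: joints at [-1.393, 0.477, 0.022, 1.555, -0.011, 1.109, -0.083], TCP at [0.19, 0.648, 0.223] pointing down, gripper open.
Joint ranges: [-2.96, 2.96], [-0.34, 2.1], [-1.41, 1.46], [0.24, 2.44], [-1.37, 4.51], [0.17, 1.92], [-2.96, 2.96]. Speed limits (rad/s): [2.39, 2.39, 3.14, 3.14, 3.14, 3.14, 3.14].

### API

Orientations are given as a rotation vector (axis times angle).
In Python, from workcell import monitor, optics, ctrl gives the robot as it stands. The module is installed in compiled form; this text tells all that it offers.
- The arm moves only by the tool step_arm, never from a script. Its argument "targets" is a list of rows, each a list of 6 numbers: the shift along the tool's x, y, z in units of 25 mm (1.0 is 25 mm), then the turn, a rotation vector about the tool's x, y, z in units of 5 degrees (1.0 is 5 degrees). A call has 1 to 20 rows; each row is the pose to reach, as a shift and turn from the pose commanded when the call began, along the tool's axes at that moment; what a row does not reach only later rows make up. A row lasts 1/10 s, in which the tool goes at most 50 mm and 8.59 degrees, less where a joint would pass 70% of its speed; a pose out of reach is approached as far as the arm can. A call with a gripper value outside its range is refused whole. "grip" is the finger opening in mm, from 0 to 87.8, set as the call begins (left out, the last holds). The fingers move at their own pace and stop on an object; "grip_force" is the grip in N (left out, the last holds). Time passes only in rows, so rows that repeat a pose let the fingers close. It gives the time, the measured TCP pose, the force, the opening and the grip force at its end, in the units of the state.
- monitor.sense(): the state, without advancing time (a new reading comes with each control period).
- optics.capture(name): name is "side" or "top" or "wrist"; returns the picture (420x560x3 uint8, red, green, blue); there is no depth.
- optics.camera_params(name): a dict with "K" (3x3 intrinsics, pixels), "extrinsics" (4x4, takes a point from world to camera coordinates). Camera axes: x right, y down, z forward; pixel columns grow to the right and rows downward; lengths in m; the calibration is good to about 2 mm. A picture is of the moment at which its call begins: read the wrist's pose just before it. camera_params takes no time and is no camera call; for the wrist camera it gives the pose at the moment of the call.
- ctrl.finish_job(): hands the job in; it is judged then, once.
Trained networks look in the newest picture that a camera, given by its name, has taken for a name from the list of things; names that differ only in an ending like _2 or _b are one class to them, and where a whole thing is asked for, a point or a joint stands for the part that bears it (a point fixed in the world has none). Each returns a list of dicts, best first, with "conf" (0 to 1); they miss things now and then, are a little off and sometimes report something else, mostly with a low value. They report only what shows in the picture. A call takes as long as a camera call. They do not tell look-alikes from the thing itself.
- optics.masks_of(camera, query): "region" (420x560 bool, what is visible of it) and "rect" ([left, top, width, height] in pixels, round what is visible of it).
- optics.pinpoint(camera, query): "at" ([column, row] in pixels: a listed point, or the origin of a listed thing).
The state is a dict: "clock": time; "joint_pos": joint angles; "dq": joint speeds; "tau": joint torques, N m; "position": TCP position; "ee_rot": TCP orientation; "contact_force": force on the tool from outside, world axes, zero at the start; "torque": the same for the moment, N m; "gripper_width": finger opening in m; "gripper_force": force on a finger pad.
Only numpy, scipy, OpenCV 4.12 (cv2) and the standard library are available. Lean on these libraries where they do the work, as an engineer would, in place of code of your own. Each camera call takes 0.05 s, during which the arm holds its last target. There are 200 camera calls.

### The job

Push the stop bar fully home across the low end of the roller track. Then load the two cases one at a time: push the first flush against the fence at the back of the deck, then slide it along the fence onto the rollers so that it rolls down and rests against the stop bar; only when it lies there, square up the second against the fence in the same way and send it down to rest against the first. Push the cases without lifting them, and do not disturb the tally counter, the tall glass or the beaker.

Things in the scene. Friction and masses are not known exactly. Their poses are not given: they have to be found in the camera images.
- track: Aluminium stand with deck, fence and sloped roller lane, fixed to the table; position and yaw vary. Origin on the table, on the lane's centre line; +x away from the robot, +y towards the high end (robot's left). The steel deck at the high end is level, its top 100 mm above the table, covering x -222 to +48, y +83 to +273 mm. The lane goes on from y = +83 mm down towards -y.
- fence (a point): Middle of the fence along the far edge of the deck, on its face, at deck height: face at x = +31 mm of the track, 16 mm high above the deck, along the whole deck. Both cases start on the deck, one behind the other in x and slightly skewed, either one nearer the fence (about 35 mm from it; the other 125 mm nearer the robot).
- lane_crest (a point): Point on the lane's centre line where the deck meets the rollers, whose tops stand 1.5 mm above the deck. Sloped axes: x as the track's, +y uphill, z square to the rollers. The lane falls 0.14 rad (8 degrees) over 285 mm, with 12 free-turning, slightly damped rollers. A case pushed until its middle is well past the crest tips onto them and rolls down by itself.
- lane_stop (a point): On the lane's centre line at the height of the roller tops, in the plane of the stop bar's uphill face: a case rests against the bar when its downhill end is here. Axes as lane_crest. Two side guides, 64 mm apart, stand 14 mm above the rollers; the far one continues the fence, the near one has a flared lead-in.
- stop_bar (a joint): Slide of the stop bar, m: 0 = drawn out towards the robot (lane open, cases would run off the end), 0.072 = fully home across the lane, against its end stop. It starts between 0 and 0.02, stays where it is left and moves along the track's +x; friction about 1.5 N.
- push_plate (a point): Centre of the near (-x) face of the black push plate at the near end of the stop bar: an upright plate 40 mm wide along y, 52 mm high, 10 mm thick. Pushing it towards the track's +x drives the bar home.
- long_case_center (a point): Centre (half-way up) of the long closed sample case: white plastic with a grey lid, 130 mm long (its y), 56 mm wide (its x), 50 mm high, about 0.3 to 0.5 kg. Flush against the fence, its centre is at x = +3 mm of the track.
- short_case_center (a point): Centre (half-way up) of the short closed sample case: the same look, 100 mm long (its y), 56 mm wide (its x), 50 mm high, about 0.25 to 0.45 kg. Flush against the fence, its centre is at x = +3 mm of the track.
- tally_counter: Grey hand tally counter, 43x64x22 mm, lying on the table in front of the roller lane, between deck and push plate; origin at the middle of its underside. Leave alone.
- glass_tall: Tall drinking glass with water, 61 mm wide, 142 mm high, at the far right of the table; origin at the middle of its underside. Leave alone.
- glass_beaker: Beaker with water, 75 mm wide, 83 mm high, at the near right of the table; origin at the middle of its underside. Leave alone. Beyond it, off the table, a tall partition wall stands at x = 0.32 to 0.37 m, y below -0.53 m: keep the arm clear of it.
Mind the look-alikes: they are no part of the job. Leave any orange look-alike of the part that bears short_case_center alone.

How it is judged:
On the way, in this order (a step that is already met when the one before it is completed fails the run):
1. the stop bar is fully home across the lane (value of joint stop_bar above 0.067 m), for 0.2 s.
2. one case lies flush along the fence, on the deck (((x of long_case_center in the frame of track between -0.001 and 0.008 m and y of long_case_center in the frame of track above 0.11 m and z of long_case_center in the frame of track between 0.115 and 0.135 m and angle between the y axis of long_case_center and the y axis of track, either way round below 0.05 rad) or (x of short_case_center in the frame of track between -0.001 and 0.008 m and y of short_case_center in the frame of track above 0.11 m and z of short_case_center in the frame of track between 0.115 and 0.135 m and angle between the y axis of short_case_center and the y axis of track, either way round below 0.05 rad))), for 0.2 s.
3. that case has rolled down and rests against the stop bar (((y of long_case_center in the frame of lane_stop between 0.059 and 0.071 m and x of long_case_center in the frame of lane_stop between -0.008 and 0.008 m and z of long_case_center in the frame of lane_stop between 0.019 and 0.031 m and angle between the y axis of long_case_center and the y axis of lane_stop, either way round below 0.1 rad) or (y of short_case_center in the frame of lane_stop between 0.044 and 0.056 m and x of short_case_center in the frame of lane_stop between -0.008 and 0.008 m and z of short_case_center in the frame of lane_stop between 0.019 and 0.031 m and angle between the y axis of short_case_center and the y axis of lane_stop, either way round below 0.1 rad))), for 0.2 s.
4. with the first case at the stop, the other lies flush along the fence, on the deck ((((y of long_case_center in the frame of lane_stop between 0.059 and 0.071 m and x of long_case_center in the frame of lane_stop between -0.008 and 0.008 m and z of long_case_center in the frame of lane_stop between 0.019 and 0.031 m and angle between the y axis of long_case_center and the y axis of lane_stop, either way round below 0.1 rad) and (x of short_case_center in the frame of track between -0.001 and 0.008 m and y of short_case_center in the frame of track above 0.11 m and z of short_case_center in the frame of track between 0.115 and 0.135 m and angle between the y axis of short_case_center and the y axis of track, either way round below 0.05 rad)) or ((y of short_case_center in the frame of lane_stop between 0.044 and 0.056 m and x of short_case_center in the frame of lane_stop between -0.008 and 0.008 m and z of short_case_center in the frame of lane_stop between 0.019 and 0.031 m and angle between the y axis of short_case_center and the y axis of lane_stop, either way round below 0.1 rad) and (x of long_case_center in the frame of track between -0.001 and 0.008 m and y of long_case_center in the frame of track above 0.11 m and z of long_case_center in the frame of track between 0.115 and 0.135 m and angle between the y axis of long_case_center and the y axis of track, either way round below 0.05 rad)))), for 0.2 s.
At the end, for the whole second after the job is handed in: The stop bar is home (within 5 mm); one case lies on the rollers with its downhill end against the bar (within 6 mm), the other lies on the rollers behind it, end against end (within 9 mm), both straight in the lane (within 0.1 rad) and at rest (value of joint stop_bar above 0.067 m and (((y of long_case_center in the frame of lane_stop between 0.059 and 0.071 m and x of long_case_center in the frame of lane_stop between -0.008 and 0.008 m and z of long_case_center in the frame of lane_stop between 0.019 and 0.031 m and angle between the y axis of long_case_center and the y axis of lane_stop, either way round below 0.1 rad) and (y of short_case_center in the frame of lane_stop between 0.171 and 0.189 m and x of short_case_center in the frame of lane_stop between -0.008 and 0.008 m and z of short_case_center in the frame of lane_stop between 0.019 and 0.031 m and angle between the y axis of short_case_center and the y axis of lane_stop, either way round below 0.1 rad)) or ((y of short_case_center in the frame of lane_stop between 0.044 and 0.056 m and x of short_case_center in the frame of lane_stop between -0.008 and 0.008 m and z of short_case_center in the frame of lane_stop between 0.019 and 0.031 m and angle between the y axis of short_case_center and the y axis of lane_stop, either way round below 0.1 rad) and (y of long_case_center in the frame of lane_stop between 0.156 and 0.174 m and x of long_case_center in the frame of lane_stop between -0.008 and 0.008 m and z of long_case_center in the frame of lane_stop between 0.019 and 0.031 m and angle between the y axis of long_case_center and the y axis of lane_stop, either way round below 0.1 rad)))); the robot touches nothing.
It fails at once if a case is lifted off the deck (centre more than 25 mm above its height on the deck) (z of any of long_case_center, short_case_center in the frame of track above 0.15 m).
It fails at once if the tally counter, the tall glass or the beaker is shifted by more than 20 mm (distance of any of tally_counter, glass_tall, glass_beaker from where it was at the start of the episode above 0.02 m).
It also fails if it takes over 70 s, if anything falls off the work surface, if the arm or the gripper's body presses on something with over 40 N, if the wrist force passes 120 N, or if a joint passes its speed limit or range.

## Working session

There is one attempt and no reset: what is moved stays moved. The work goes in short steps, Python scripts to look and compute and a tool call to move; the robot and the scene stay as the last step left them, time stands still between calls to the robot, and variables do not carry over. Pictures are saved under pics/ and viewed, at most 10 in all, crops included, and the job is handed in when it is done.

Besides the shell and the picture viewer there is one more tool, called after "Call:" as name([rows], argument=value, ...), one row to a line, values as JSON. step_arm: Moves the arm, as the interface text tells. Its arguments: {"type":"object","properties":{"targets":{"type":"array"},"grip":{"type":"number"},"grip_force":{"type":"number"}},"required":["targets"]}

```bash
mkdir -p pics; cat > h.py <<'E'
import numpy as np, cv2
from scipy.spatial.transform import Rotation as R
from workcell import monitor, optics, ctrl
def ray(cam,px):
    P=optics.camera_params(cam);K=np.array(P["K"]);T=np.array(P["extrinsics"])
    d=np.linalg.inv(K)@np.array([px[0],px[1],1.]);Rm=T[:3,:3]
    return -Rm.T@T[:3,3],Rm.T@d
def onz(cam,px,z):
    o,d=ray(cam,px);return o+d*(z-o[2])/d[2]
def proj(cam,p):
    P=optics.camera_params(cam);q=np.array(P["extrinsics"])@np.append(p,1);q=np.array(P["K"])@q[:3];return q[:2]/q[2]
E
cat > a.py <<'E'
from h import *
np.set_printoptions(precision=4,suppress=True)
s=monitor.sense();print(s["clock"],s["position"],s["ee_rot"],s["gripper_width"],s["contact_force"])
Z=dict(track=0,fence=.1,lane_crest=.1015,lane_stop=.062,push_plate=None,long_case_center=.125,short_case_center=.125,tally_counter=0,glass_tall=0,glass_beaker=0)
for c in("top","side"):
    im=optics.capture(c);cv2.imwrite(f"pics/{c}0.png",im[:,:,::-1])
    for q,z in Z.items():
        for r in optics.pinpoint(c,q)[:3]:
            print(c,q,round(r["conf"],2),np.round(r["at"],1),onz(c,r["at"],.06 if z is None else z)[:2])
E
python3 a.py
```

```text
0.0 [0.1901 0.647  0.2217] [-0.4473 -3.1095  0.0028] 0.08779871665038844 [ 0.1387 -0.3622  0.1706]
top track 0.84 [232.7 165.1] [ 0.5809 -0.0067]
top fence 0.9 [148.2 140.3] [0.6097 0.1686]
top lane_crest 0.97 [191.6 152.3] [0.5845 0.0735]
top lane_stop 0.98 [317.5 156.7] [ 0.5901 -0.2044]
top lane_stop 0.35 [148.9 223.1] [0.4329 0.1678]
top push_plate 0.86 [330.  199.1] [ 0.4932 -0.2328]
top long_case_center 0.92 [150.  224.4] [0.4253 0.1472]
top short_case_center 0.96 [150.3 166.8] [0.5457 0.1534]
top short_case_center 0.66 [240.5 258.6] [ 0.3583 -0.0394]
top tally_counter 0.82 [246.  208.3] [ 0.4765 -0.0412]
top glass_tall 0.76 [378.  157.4] [ 0.6068 -0.36  ]
top glass_beaker 0.64 [391.8 237.9] [ 0.4112 -0.3889]
top glass_beaker 0.33 [232.2 162.1] [ 0.5882 -0.0053]
side track 0.77 [301.4 204.8] [ 0.5883 -0.0039]
side fence 0.65 [293.6 133.8] [0.609  0.1545]
side lane_crest 0.67 [289.4 153.7] [0.5755 0.0695]
side lane_stop 0.57 [332.1 249.2] [ 0.5888 -0.2115]
side push_plate 0.9 [278.6 255.1] [ 0.4835 -0.2004]
side push_plate 0.62 [367.1 331.1] [ 0.5857 -0.3963]
side long_case_center 0.72 [215.4 133.6] [0.4133 0.161 ]
side short_case_center 0.75 [264.2 124.5] [0.5376 0.1749]
side tally_counter 0.73 [257.4 224.3] [ 0.4713 -0.0455]
side glass_tall 0.65 [367.3 330.3] [ 0.6096 -0.3621]
side glass_beaker 0.59 [279.2 257. ] [ 0.4963 -0.154 ]
side glass_beaker 0.56 [263.2 369.5] [ 0.4105 -0.3912]
```

View pics/top0.png

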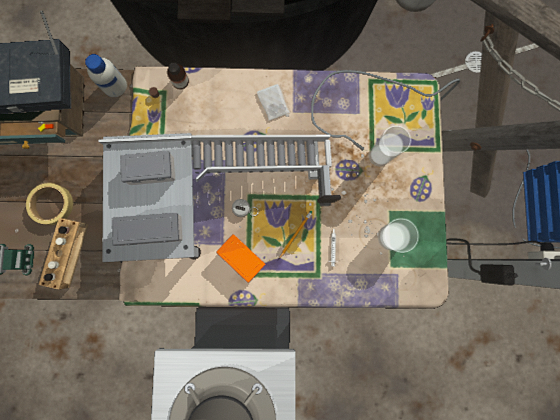

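View pics/side0.png

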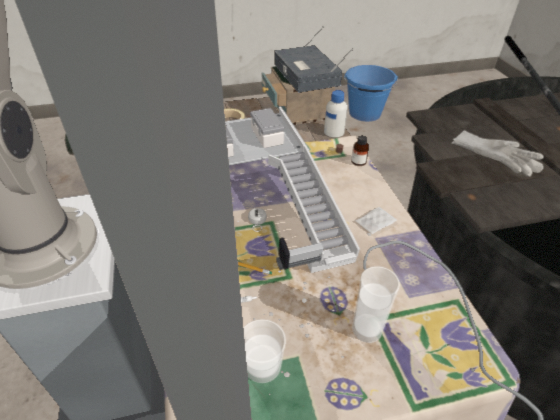

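The top view shows the deck at about px (103..199, 137..262). The short case is near the fence at (150,167) and the long case is nearer the robot at (150,224). The push plate is at (330,199), the tally counter at (241,209), the orange decoy at (241,258), and the glasses are on the right. The side view agrees. I'll fit the track pose, then go over the deck for a wrist look.

```bash
cat >> h.py <<'E'
np.set_printoptions(precision=3,suppress=True)
def tool(yaw):  # tool y along track y, pointing down
    c,s=np.cos(yaw),np.sin(yaw)
    return R.from_matrix(np.array([[-c,-s,0],[-s,c,0],[0,0,-1]]).T)
def row(p,yaw,p0=None,r0=None):
    s=monitor.sense();p0=np.array(s["position"]) if p0 is None else np.array(p0)
    r0=R.from_rotvec(s["ee_rot"]) if r0 is None else r0
    return np.round(np.r_[r0.inv().apply(np.array(p)-p0)/.025,(r0.inv()*tool(yaw)).as_rotvec()/np.radians(5)],2)
E
cat > fit.py <<'E'
from h import *
from scipy.optimize import least_squares
obs=[("top",(232.7,165.1),(0,0,0)),("top",(148.2,140.3),(.031,.178,.1)),("top",(191.6,152.3),(0,.083,.1015)),("side",(301.4,204.8),(0,0,0)),("side",(293.6,133.8),(.031,.178,.1)),("side",(289.4,153.7),(0,.083,.1015))]
st=[("top",(317.5,156.7)),("side",(332.1,249.2))]
def L(x,l): c,s=np.cos(x[2]),np.sin(x[2]);return np.array([x[0]+c*l[0]-s*l[1],x[1]+s*l[0]+c*l[1],l[2]])
def f(x):
    r=[proj(c,L(x,l))-p for c,p,l in obs]
    d=x[3];l=(0,.083-d*np.cos(.14),.1015-d*np.sin(.14))
    r+=[proj(c,L(x,l))-p for c,p in st];return np.ravel(r)
z=least_squares(f,[.58,0,.03,.27],loss="soft_l1");print(z.x,z.fun.round(1))
for c in("top",):print([proj(c,L(z.x,l)).round() for l in((-.222,.273,.1),(-.222,.083,.1),(.048,.273,.1))])
print(row((.5,.08,.36),z.x[2]))
im=cv2.imread("pics/top0.png")[120:280,90:350];cv2.imwrite("pics/topz.png",cv2.resize(im,None,fx=3,fy=3,interpolation=cv2.INTER_CUBIC))
E
python3 fit.py
```

```text
[ 0.584 -0.009  0.027  0.284] [ 1.2 -1.4 -0.3 -0.4 -0.   1.  -0.9  1.7 -0.9 -3.1  2.3 -1.3  1.5  0.2
 -0.1 -1.4]
[array([ 98., 258.]), array([190., 257.]), array([104., 133.])]
[-18.29 -18.29  -5.49   0.     0.    -3.59]
```

View pics/topz.png

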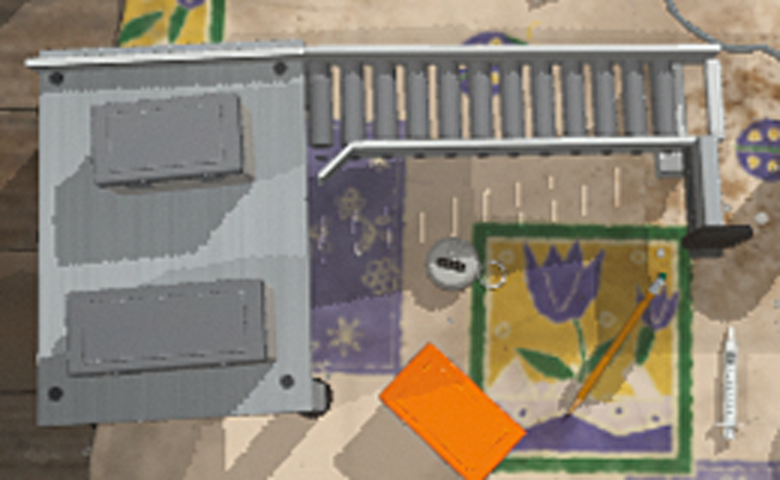

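```bash
sed -i 's/^st=/obs+=[("top",(102.7,261.3),(-.222,.273,.1)),("top",(194.3,257.3),(-.222,.083,.1))]*2\nst=/' fit.py; sed -i '/^im=/d' fit.py; echo '
from h import onz
T=z.x
for c,p in (("top",(330,198.5)),("side",(278.6,255.1))):
  for h in (.05,.07):
    q=onz(c,p,h)[:2]-T[:2];cs,s=np.cos(T[2]),np.sin(T[2]);print(c,h,onz(c,p,h),cs*q[0]+s*q[1],-s*q[0]+cs*q[1])' >> fit.py; python3 fit.py
```

```text
[ 0.584 -0.013  0.047  0.279] [ 2.6 -1.3  1.   1.3  1.6  1.9 -0.6  2.7 -2.  -2.3  1.9 -0.4 -1.  -0.3
 -0.5  0.5 -1.  -0.3 -0.5  0.5  0.7 -1.5  1.3 -2.7]
[array([102., 261.]), array([194., 258.]), array([105., 135.])]
[-18.29 -18.29  -5.49   0.     0.    -3.81]
top 0.05 [ 0.496 -0.234  0.05 ] -0.09851787561759827 -0.21700969339810097
top 0.07 [ 0.493 -0.231  0.07 ] -0.10130493612495048 -0.213865679482391
side 0.05 [ 0.486 -0.192  0.05 ] -0.10697781885870854 -0.1739497767212915
side 0.07 [ 0.481 -0.209  0.07 ] -0.1120916685248802 -0.19103273743843874
```

Call:
step_arm([
  [-18.3, -18.3, -5.5, 0, 0, -3.6],
  [-18.3, -18.3, -5.5, 0, 0, -3.6],
  [-18.3, -18.3, -5.5, 0, 0, -3.6],
  [-18.3, -18.3, -5.5, 0, 0, -3.6],
  [-18.3, -18.3, -5.5, 0, 0, -3.6],
  [-18.3, -18.3, -5.5, 0, 0, -3.6],
  [-18.3, -18.3, -5.5, 0, 0, -3.6],
  [-18.3, -18.3, -5.5, 0, 0, -3.6],
  [-18.3, -18.3, -5.5, 0, 0, -3.6],
  [-18.3, -18.3, -5.5, 0, 0, -3.6],
  [-18.3, -18.3, -5.5, 0, 0, -3.6],
  [-18.3, -18.3, -5.5, 0, 0, -3.6],
  [-18.3, -18.3, -5.5, 0, 0, -3.6],
  [-18.3, -18.3, -5.5, 0, 0, -3.6],
  [-18.3, -18.3, -5.5, 0, 0, -3.6],
  [-18.3, -18.3, -5.5, 0, 0, -3.6],
  [-18.3, -18.3, -5.5, 0, 0, -3.6],
  [-18.3, -18.3, -5.5, 0, 0, -3.6],
], grip=60)

```text
clock: 2.9
position: [0.4995, 0.0814, 0.3597]
ee_rot: [0.049, -3.14, -0.0]
contact_force: [0.5, 0.4, -0.2]
gripper_width: 0.06
gripper_force: 0.0
```

```bash
cat > w.py <<'E'
from h import *
import sys
im=optics.capture("wrist");cv2.imwrite(f"pics/{sys.argv[1]}.png",im[:,:,::-1])
Z=dict(fence=.1,lane_crest=.1015,lane_stop=.062,push_plate=.07,long_case_center=.125,short_case_center=.125)
for q,z in Z.items():
    for r in optics.pinpoint("wrist",q)[:2]:
        print(q,round(r["conf"],2),np.round(r["at"],1),onz("wrist",r["at"],z)[:2])
c,v=ray("wrist",(280,210));print(c,v)
E
python3 w.py w1
```

```text
fence 0.84 [339.3 253.5] [0.605 0.173]
fence 0.64 [277.2 239.5] [0.584 0.076]
lane_crest 0.74 [278.  240.4] [0.585 0.077]
lane_stop 0.56 [111.3 233.4] [ 0.596 -0.202]
push_plate 0.74 [ 75.  166.5] [ 0.485 -0.238]
long_case_center 0.8 [340.6 124.9] [0.414 0.154]
short_case_center 0.74 [334.1 213.9] [0.535 0.154]
short_case_center 0.67 [212.1  83.2] [ 0.369 -0.011]
[0.424 0.078 0.522] [ 0.261 -0.001 -0.966]
```

View pics/w1.png

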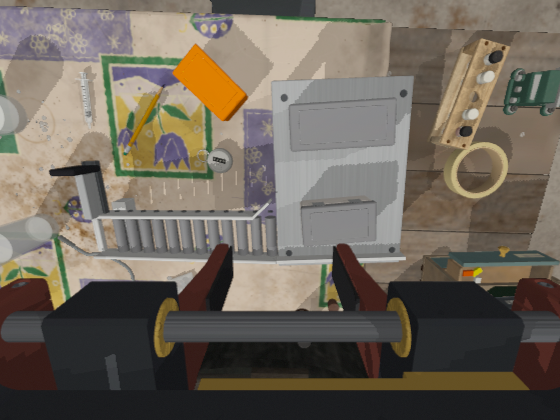

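The wrist view shows the deck's near corners at (273,84) and (410,77). The cases are at (343,125) and (338,223), the push plate is at (75,168), and the fence line runs along row ~260. I'll refit with these.

```bash
sed -i 's/^st=/obs+=[("wrist",(273,84),(-.222,.083,.1)),("wrist",(410,77),(-.222,.273,.1)),("wrist",(339.3,253.5),(.031,.178,.1)),("wrist",(278,240.4),(0,.083,.1015))]\nst=/; s/^T=z.x/T=z.x;np.save("T.npy",T)/; s/^for c,p in (/for c,p in (("wrist",(75,168)),/; s/^st=\[/st=[("wrist",(111.3,233.4)),/' fit.py
cat >> fit.py <<'E'
def tr(p): q=np.array(p)[:2]-T[:2];return np.array([cs*q[0]+s*q[1],-s*q[0]+cs*q[1]])
for n,C in dict(long=[(290,103),(395,97),(396,144),(293,152)],short=[(301,205),(375,202),(376,243),(303,247)]).items():
    print(n,[tr(onz("wrist",p,.15)).round(3) for p in C])
P=lambda x,y,z:L(T,(x,y,z))
for p in ((-.165,-.205,.36),(-.165,-.205,.07),(-.035,-.205,.07)): print(P(*p),row(P(*p),T[2]))
E
python3 fit.py
```

```text
[ 0.587 -0.01   0.055  0.281] [ 1.5 -2.3 -0.4  0.8  0.4  1.1  0.   1.8 -2.  -2.9  2.3 -1.1 -1.4 -0.4
 -0.9 -0.3 -1.4 -0.4 -0.9 -0.3 -2.7 -3.4  4.  -0.7 -2.   1.3 -2.1 -2.3
  0.5 -3.1  3.1 -3. ]
[array([101., 261.]), array([193., 257.]), array([104., 135.])]
[ 0.01  0.01  0.    0.   -0.   -0.3 ]
wrist 0.05 [ 0.491 -0.253  0.05 ] -0.10921156809977395 -0.2371962735120797
wrist 0.07 [ 0.488 -0.239  0.07 ] -0.11126769797986868 -0.2230175006967304
top 0.05 [ 0.496 -0.234  0.05 ] -0.1026787775658597 -0.21881265568680514
top 0.07 [ 0.493 -0.231  0.07 ] -0.10544137955811621 -0.2156471288734294
side 0.05 [ 0.486 -0.192  0.05 ] -0.11080463376890314 -0.1756884452612908
side 0.07 [ 0.481 -0.209  0.07 ] -0.11605076968094273 -0.19273124618321108
long [array([-0.189,  0.107]), array([-0.192,  0.232]), array([-0.138,  0.237]), array([-0.132,  0.11 ])]
short [array([-0.063,  0.119]), array([-0.065,  0.216]), array([-0.007,  0.221]), array([-0.004,  0.121])]
[ 0.433 -0.224  0.36 ] [  3.03 -12.07   0.     0.    -0.    -0.3 ]
[ 0.433 -0.224  0.07 ] [  3.03 -12.07  11.6    0.    -0.    -0.3 ]
[ 0.563 -0.217  0.07 ] [ -2.17 -11.93  11.6    0.    -0.    -0.3 ]
```

Call:
step_arm([
  [3, -12, 2, 0, 0, -0.2],
  [3, -12, 2, 0, 0, -0.2],
  [3, -12, 2, 0, 0, -0.2],
  [3, -12, 2, 0, 0, -0.2],
  [3, -12, 2, 0, 0, -0.2],
  [3, -12, 2, 0, 0, -0.2],
  [3, -12, 2, 0, 0, -0.2],
  [3, -12, 2, 0, 0, -0.2],
  [3, -12, 11.4, 0, 0, -0.2],
  [3, -12, 11.4, 0, 0, -0.2],
  [3, -12, 11.4, 0, 0, -0.2],
  [3, -12, 11.4, 0, 0, -0.2],
  [3, -12, 11.4, 0, 0, -0.2],
  [3, -12, 11.4, 0, 0, -0.2],
  [3, -12, 11.4, 0, 0, -0.2],
  [3, -12, 11.4, 0, 0, -0.2],
  [3, -12, 11.4, 0, 0, -0.2],
], grip=0)

```text
clock: 4.95
position: [0.4355, -0.2225, 0.0771]
ee_rot: [-0.073, 3.137, -0.001]
contact_force: [-0.0, 0.4, 0.6]
gripper_width: 0.0006
gripper_force: 0.0
```

Call:
step_arm([
  [-0.8, 0, 0, 0, 0, 0],
  [-1.4, 0, 0, 0, 0, 0],
  [-1.7, 0, 0, 0, 0, 0],
  [-2.0, 0, 0, 0, 0, 0],
  [-2.3, 0, 0, 0, 0, 0],
  [-2.6, 0, 0, 0, 0, 0],
  [-2.9, 0, 0, 0, 0, 0],
  [-3.2, 0, 0, 0, 0, 0],
])

```text
clock: 5.75
position: [0.514, -0.2185, 0.075]
ee_rot: [0.072, -3.14, -0.001]
contact_force: [-2.4, 0.8, 0.6]
gripper_width: 0.0003
gripper_force: 0.9
```

Call:
step_arm([
  [-0.2, 0, 0, 0, 0, 0],
  [-0.4, 0, 0, 0, 0, 0],
  [-0.6, 0, 0, 0, 0, 0],
])

```text
clock: 6.05
position: [0.5289, -0.2178, 0.075]
ee_rot: [0.072, -3.14, -0.0]
contact_force: [-1.3, 1.1, 0.0]
gripper_width: 0.0002
gripper_force: 0.8
```

Call:
step_arm([
  [-0.15, 0, 0, 0, 0, 0],
  [-0.3, 0, 0, 0, 0, 0],
  [-0.45, 0, 0, 0, 0, 0],
])

```text
clock: 6.35
position: [0.54, -0.2173, 0.075]
ee_rot: [0.072, -3.14, -0.0]
contact_force: [-1.5, 1.1, -1.0]
gripper_width: 0.0003
gripper_force: 1.8
```

Call:
step_arm([
  [-0.1, 0, 0, 0, 0, 0],
  [-0.2, 0, 0, 0, 0, 0],
  [-0.3, 0, 0, 0, 0, 0],
])

```text
clock: 6.65
position: [0.54, -0.2173, 0.0746]
ee_rot: [0.068, -3.128, -0.007]
contact_force: [-27.7, 3.9, 23.1]
gripper_width: 0.0007
gripper_force: 14.0
```

Call:
step_arm([
  [1.2, 0, 0, 0, 0, 0],
  [1.2, 0, 0, 0, 0, 0],
  [1.2, 2, -6, 0, 0, 0],
  [1.2, 4, -6, 0, 0, 0],
  [1.2, 6, -6, 0, 0, 0],
  [1.2, 8, -6, 0, 0, 0],
  [1.2, 10, -6, 0, 0, 0],
  [1.2, 12, -6, 0, 0, 0],
  [1.2, 14, -6, 0, 0, 0],
  [1.2, 14.8, -6, 0, 0, 0],
  [1.2, 14.8, -6, 0, 0, 0],
  [1.2, 14.8, -6, 0, 0, 0],
], grip=60)

```text
clock: 7.85
position: [0.5009, 0.1579, 0.2258]
ee_rot: [-0.086, 3.138, 0.004]
contact_force: [1.1, -0.3, -0.3]
gripper_width: 0.0599
gripper_force: 0.0
```

```bash
cat > c.py <<'E'
from h import *
s=monitor.sense();print(s["clock"],s["position"],s["ee_rot"],s["gripper_width"])
im=optics.capture("top");cv2.imwrite("pics/top1.png",im[:,:,::-1])
for q in("short_case_center","long_case_center"):
  im=optics.capture("wrist")
  for r in optics.pinpoint("wrist",q)[:2]: print(q,round(r["conf"],2),onz("wrist",r["at"],.125)[:2])
cv2.imwrite("pics/w2.png",im[:,:,::-1])
for z in(.25,.118): print(row((.480,.153,z),.047))
E
python3 c.py
```

```text
7.85 [0.501 0.158 0.226] [-0.086  3.138  0.004] 0.059927010188317864
short_case_center 0.81 [0.538 0.152]
short_case_center 0.73 [0.375 0.017]
long_case_center 0.69 [0.412 0.152]
[ 0.83  0.17 -0.99 -0.    0.01 -0.05]
[ 0.84  0.17  4.29 -0.    0.01 -0.05]
```

View pics/w2.png

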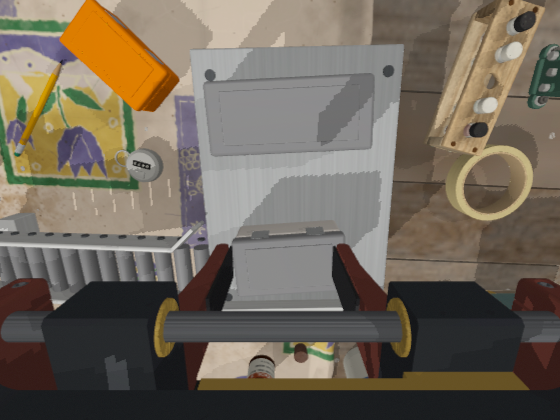

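The wrist view shows the gap between the long case (far edge at row ~150) and the short case (near edge at row ~232). I'll go down into the gap.

Call:
step_arm([
  [1, 0.2, 0, 0, 0, 0],
  [1, 0.2, 0, 0, 0, 0],
  [1, 0.2, 1, 0, 0, 0],
  [1, 0.2, 2, 0, 0, 0],
  [1, 0.2, 3, 0, 0, 0],
  [1, 0.2, 4, 0, 0, 0],
  [1, 0.2, 4.3, 0, 0, 0],
  [1, 0.2, 4.3, 0, 0, 0],
  [1, 0.2, 4.3, 0, 0, 0],
])

```text
clock: 9.0
position: [0.4763, 0.1547, 0.1186]
ee_rot: [-0.07, 3.139, 0.001]
contact_force: [-0.1, 0.1, 0.9]
gripper_width: 0.0599
gripper_force: 0.0
```

Call:
step_arm([
  [-0.4, 0, 0, 0, 0, 0],
  [-0.8, 0, 0, 0, 0, 0],
  [-1.0, 0, 0, 0, 0, 0],
  [-1.2, 0, 0, 0, 0, 0],
  [-1.4, 0, 0, 0, 0, 0],
  [-1.6, 0, 0, 0, 0, 0],
  [-1.8, 0, 0, 0, 0, 0],
])

```text
clock: 9.7
position: [0.5202, 0.1569, 0.1175]
ee_rot: [0.072, -3.14, 0.0]
contact_force: [-3.7, -1.1, 0.8]
gripper_width: 0.06
gripper_force: 1.6
```

Call:
step_arm([
  [-0.15, 0, 0, 0, 0, 0],
  [-0.3, 0, 0, 0, 0, 0],
  [-0.45, 0, 0, 0, 0, 0],
  [-0.6, 0, 0, 0, 0, 0],
])

```text
clock: 10.1
position: [0.5356, 0.1577, 0.1175]
ee_rot: [-0.072, 3.141, -0.0]
contact_force: [-0.9, 0.3, -1.1]
gripper_width: 0.0601
gripper_force: 0.9
```

Call:
step_arm([
  [-0.1, 0, 0, 0, 0, 0],
  [-0.2, 0, 0, 0, 0, 0],
  [-0.3, 0, 0, 0, 0, 0],
])

```text
clock: 10.4
position: [0.5386, 0.1577, 0.1173]
ee_rot: [0.073, -3.131, 0.001]
contact_force: [-21.9, -1.8, 16.4]
gripper_width: 0.0601
gripper_force: 10.4
```

Call:
step_arm([
  [0, 0, 0, 0, 0, 0],
  [0.8, 0, 0, 0, 0, 0],
  [1, 0, 0, 0, 0, 0],
  [1, 0, -2, 0, 0, 0],
  [1, 0, -4, 0, 0, 0],
  [1, 2, -4, 0, 0, 0],
  [1, 3.6, -4, 0, 0, 0],
  [0.2, 3.6, -4, 0, 0, 0],
  [0.2, 3.6, -4, 0, 0, 0],
], grip=60)

```text
clock: 11.3
position: [0.5359, 0.2494, 0.2181]
ee_rot: [-0.075, 3.137, 0.001]
contact_force: [0.8, -1.1, 0.2]
gripper_width: 0.0598
gripper_force: 0.0
```

```bash
cat > c.py <<'E'
from h import *
import sys
s=monitor.sense();print(s["clock"],s["position"],s["ee_rot"])
q=sys.argv[1];im=optics.capture("wrist")
for r in optics.pinpoint("wrist",q)[:2]: print(round(r["conf"],2),onz("wrist",r["at"],.125)[:2])
m=optics.masks_of("wrist",q)
for r in m[:2]: print(r["rect"],r["conf"])
im=im.copy();cv2.imwrite("pics/%s.png"%sys.argv[2],im[:,:,::-1])
optics.capture("top")
for r in optics.pinpoint("top",q)[:2]: print("top",round(r["conf"],2),onz("top",r["at"],.125)[:2])
for p in eval(sys.argv[3]): print(p,row(p,.047))
E
python3 c.py short_case_center w3 "[(.576,.240,.22),(.576,.240,.118)]"
```

```text
11.3 [0.536 0.249 0.218] [-0.075  3.137  0.001]
0.88 [0.575 0.152]
0.75 [0.382 0.045]
[113.7, 220.1, 127.2, 74.2] 0.95
[2.2, 0.0, 64.2, 74.1] 0.92
top 0.74 [ 0.357 -0.045]
top 0.56 [0.587 0.161]
(0.576, 0.24, 0.22) [-1.69 -0.34 -0.09 -0.   -0.   -0.03]
(0.576, 0.24, 0.118) [-1.69 -0.34  3.99 -0.   -0.   -0.03]
```

View pics/w3.png

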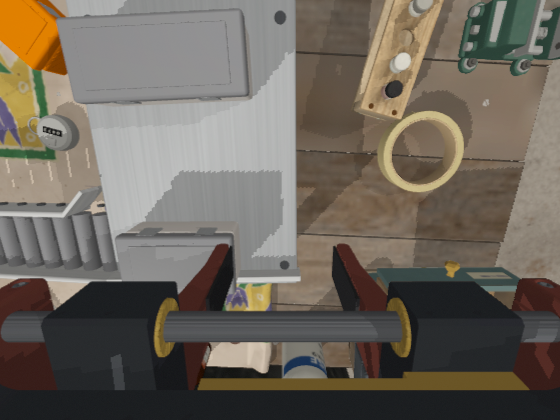

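The short case is flush on the fence, with its centre at about (0.577, 0.155). I'll lower the closed fingers behind its +y end.

Call:
step_arm([
  [-1.65, -0.3, 0, 0, 0, 0],
  [-1.65, -0.3, 0, 0, 0, 0],
  [-1.65, -0.3, 0, 0, 0, 0],
  [-1.65, -0.3, 1.5, 0, 0, 0],
  [-1.65, -0.3, 3, 0, 0, 0],
  [-1.65, -0.3, 4, 0, 0, 0],
  [-1.65, -0.3, 4, 0, 0, 0],
  [-1.65, -0.3, 4, 0, 0, 0],
], grip=0)

```text
clock: 12.35
position: [0.5747, 0.2423, 0.1183]
ee_rot: [0.072, -3.14, -0.0]
contact_force: [0.5, -0.3, -0.9]
gripper_width: 0.0013
gripper_force: 0.0
```

Call:
step_arm([
  [0, -0.4, 0, 0, 0, 0],
  [0, -0.7, 0, 0, 0, 0],
  [0, -1.0, 0, 0, 0, 0],
  [0, -1.3, 0, 0, 0, 0],
  [0, -1.6, 0, 0, 0, 0],
  [0, -1.9, 0, 0, 0, 0],
  [0, -2.2, 0, 0, 0, 0],
])

```text
clock: 13.05
position: [0.5787, 0.189, 0.119]
ee_rot: [-0.074, 3.138, 0.005]
contact_force: [-0.6, 5.9, 6.1]
gripper_width: 0.0006
gripper_force: 3.3
```

Call:
step_arm([
  [0, -0.3, 0, 0, 0, 0],
  [0, -0.6, 0, 0, 0, 0],
  [0, -0.9, 0, 0, 0, 0],
  [0, -1.2, 0, 0, 0, 0],
  [0, -1.5, 0, 0, 0, 0],
  [0, -1.8, 0, 0, 0, 0],
])

```text
clock: 13.65
position: [0.5796, 0.141, 0.1174]
ee_rot: [0.071, -3.14, 0.001]
contact_force: [0.4, 0.1, -0.5]
gripper_width: 0.0006
gripper_force: 0.5
```

Call:
step_arm([
  [0, -0.3, 0, 0, 0, 0],
  [0, -0.6, 0, 0, 0, 0],
  [0, -0.9, 0, 0, 0, 0],
  [0, -1.2, 0, 0, 0, 0],
  [0, -1.5, 0, 0, 0, 0],
  [0, -1.5, 0, 0, 0, 0],
  [0, -1.5, 0, 0, 0, 0],
])

```text
clock: 14.35
position: [0.5815, 0.1047, 0.1176]
ee_rot: [0.071, -3.141, -0.0]
contact_force: [0.2, 0.3, 0.5]
gripper_width: 0.0003
gripper_force: 0.0
```

```bash
python3 c.py short_case_center w4 "[(.576,.22,.22)]"
```

```text
14.35 [0.581 0.105 0.118] [ 0.071 -3.141 -0.   ]
0.88 [0.582 0.011]
[0.0, 206.5, 216.5, 103.9] 0.8
top 0.94 [ 0.588 -0.02 ]
top 0.57 [ 0.359 -0.044]
(0.576, 0.22, 0.22) [ 0.    4.59 -4.1   0.   -0.   -0.01]
```

View pics/w4.png

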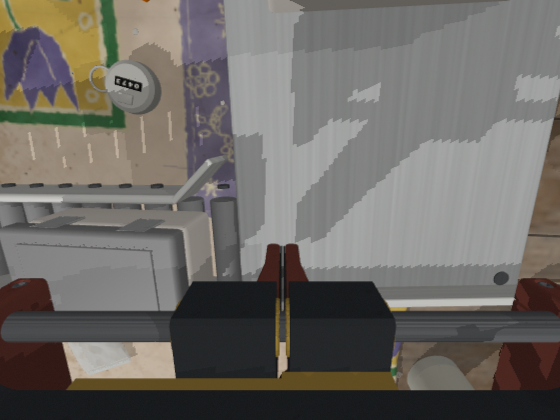

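The short case is on the rollers and running down. The long case's near face is close to the inner reach limit. I'll straddle it with the fingers along x, drag it clear, then square it up.

Call:
step_arm([
  [0, 0.5, 0, 0, 0, 0],
  [0, 0.5, -2, 0, 0, 0],
  [0, 0.5, -4, 0, 0, 1],
  [3, 1, -5, 0, 0, 18],
  [6.45, 2.2, -5, 0, 0, 18],
  [6.45, 2.2, -5, 0, 0, 18],
  [6.45, 2.2, -5, 0, 0, 18],
  [6.45, 2.2, -5, 0, 0, 18],
  [6.45, 2.2, -5, 0, 0, 18],
  [6.45, 2.2, -5, 0, 0, 18],
  [6.45, 2.2, -5, 0, 0, 18],
  [6.45, 2.2, -5, 0, 0, 18],
  [6.45, 2.2, -5, 0, 0, 18],
  [6.45, 2.2, -5, 0, 0, 18],
  [6.45, 2.2, -5, 0, 0, 18],
  [6.45, 2.2, -5, 0, 0, 18],
], grip=87)

```text
clock: 16.2
position: [0.4177, 0.153, 0.2427]
ee_rot: [-2.167, -2.274, -0.0]
contact_force: [-0.3, -0.2, -0.6]
gripper_width: 0.0873
gripper_force: 0.0
```

```bash
python3 c.py short_case_center w5 "[]"; python3 - <<'E'
from h import *
print(monitor.sense()["joint_pos"])
q="long_case_center"
for c in("top","wrist"):
  im=optics.capture(c)
  for n in(q,"stop_bar","lane_stop"):
    for r in optics.pinpoint(c,n)[:2]: print(c,n,round(r["conf"],2),np.round(r["at"]),onz(c,r["at"],.125 if n==q else .062)[:2])
  if c=="top": cv2.imwrite("pics/top5.png",cv2.resize(im[120:280,90:350,::-1],None,fx=3,fy=3))
E
```

```text
16.2 [0.418 0.153 0.243] [-2.167 -2.274 -0.   ]
0.63 [0.37  0.037]
[210.5, 276.4, 61.3, 75.8] 0.67
top 0.96 [ 0.356 -0.044]
top 0.76 [ 0.596 -0.157]
[-1.118  0.054  0.666  2.088 -0.04   1.011 -0.386]
top long_case_center 0.83 [153. 225.] [0.424 0.142]Traceback (most recent call last):
  File "<stdin>", line 7, in <module>
ValueError: it knows: fence, glass_beaker, glass_tall, lane_crest, lane_stop, long_case_center, push_plate, short_case_center, tally_counter, track
```

```bash
python3 - <<'E'
from h import *
im=optics.capture("top");cv2.imwrite("pics/top5.png",cv2.resize(im[120:280,90:350,::-1],None,fx=3,fy=3))
for n,z in(("short_case_center",.094),("lane_stop",.062),("push_plate",.085)):
    for r in optics.pinpoint("top",n)[:2]: print(n,round(r["conf"],2),np.round(r["at"]),onz("top",r["at"],z)[:2])
s=monitor.sense();r0=R.from_rotvec(s["ee_rot"]);print(r0.inv().apply([0,0,-.124])/.025,r0.inv().apply([.088,-.004,0])/.025)
E
```

```text
short_case_center 0.76 [299. 152.] [ 0.591 -0.16 ]
short_case_center 0.69 [233. 166.] [ 0.558 -0.016]
lane_stop 0.63 [319. 154.] [ 0.597 -0.208]
push_plate 0.71 [326. 169.] [ 0.556 -0.221]
[-0.    0.    4.96] [-0.321  3.509 -0.   ]
```

View pics/top5.png

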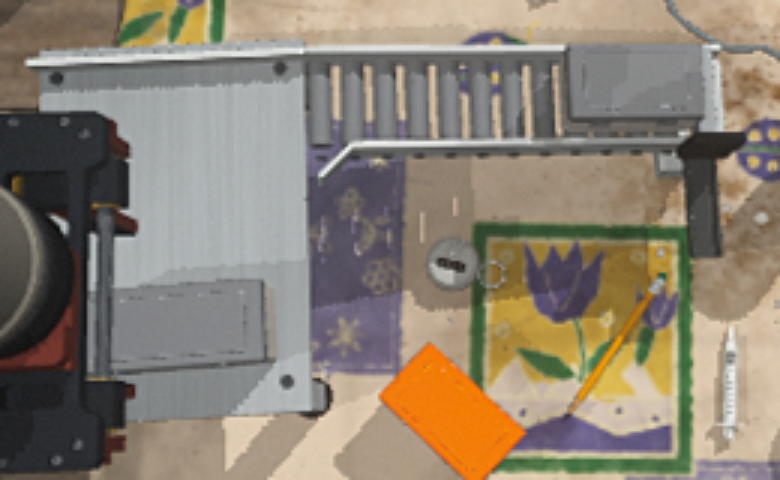

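The short case rests against the bar, which is home. I'll lower the fingers astride the long case.

Call:
step_arm([
  [0, 0, 1, 0, 0, 0],
  [0, 0, 2, 0, 0, 0],
  [0, 0, 3, 0, 0, 0],
  [0, 0, 3.5, 0, 0, 0],
  [0, 0, 3.5, 0, 0, 0],
])

```text
clock: 17.25
position: [0.4167, 0.1517, 0.1537]
ee_rot: [-2.17, -2.272, 0.006]
contact_force: [0.3, 0.3, 0.4]
gripper_width: 0.0868
gripper_force: 0.0
```

Call:
step_arm([
  [0, 0, 0.4, 0, 0, 0],
  [0, 0, 0.8, 0, 0, 0],
  [0, 0, 1.2, 0, 0, 0],
  [0, 0, 1.4, 0, 0, 0],
  [0, 0, 1.4, 0, 0, 0],
])

```text
clock: 17.75
position: [0.4174, 0.1521, 0.1195]
ee_rot: [-2.17, -2.272, 0.002]
contact_force: [-0.0, 0.4, 0.1]
gripper_width: 0.0868
gripper_force: 0.0
```

Call:
step_arm([
  [0, 0.4, 0, 0, 0, 0],
  [0, 0.7, 0, 0, 0, 0],
  [0, 1, 0, 0, 0, 0],
  [0, 1.4, 0, 0, 0, 0],
  [0, 1.8, 0, 0, 0, 0],
  [0, 2.2, 0, 0, 0, 0],
  [0, 2.6, 0, 0, 0, 0],
  [0, 3.0, 0, 0, 0, 0],
  [0, 3.4, 0, 0, 0, 0],
  [0, 3.8, 0, 0, 0, 0],
  [0, 4.0, 0, 0, 0, 0],
  [0, 4.0, 0, 0, 0, 0],
])

```text
clock: 18.95
position: [0.5196, 0.1569, 0.1203]
ee_rot: [2.169, 2.27, 0.003]
contact_force: [0.6, -0.1, -0.9]
gripper_width: 0.0869
gripper_force: 0.0
```

Call:
step_arm([
  [0, -0.3, 0, 0, 0, 0],
  [0, -0.3, 0, 0, 0, 0],
  [0, -0.3, -1, 0, 0, 0],
  [0, -0.3, -2, 0, 0, 0],
  [0, -0.3, -3, 0, 0, 0],
  [0, -2, -4, 0, 0, -18],
  [0, -3, -4, 0, 0, -18],
  [0, -3, -4, 0, 0, -18],
  [0, -3, -4, 0, 0, -18],
  [0, -3, -4, 0, 0, -18],
  [0, -3, -4, 0, 0, -18],
  [0, -3, -4, 0, 0, -18],
  [0, -3, -4, 0, 0, -18],
  [0, -3, -4, 0, 0, -18],
  [0, -3, -4, 0, 0, -18],
  [0, -3, -4, 0, 0, -18],
  [0, -3, -4, 0, 0, -18],
  [0, -3, -4, 0, 0, -18],
], grip=87)

```text
clock: 20.75
position: [0.4427, 0.1535, 0.2202]
ee_rot: [-0.069, 3.14, 0.001]
contact_force: [-0.2, -0.7, 0.1]
gripper_width: 0.0869
gripper_force: 0.0
```

```bash
python3 c.py long_case_center w6 "[(.44,.155,.22)]"
```

```text
20.75 [0.443 0.154 0.22 ] [-0.069  3.14   0.001]
0.67 [0.503 0.155]
[208.9, 242.1, 145.4, 69.0] 0.7
top 0.63 [0.512 0.154]
(0.44, 0.155, 0.22) [ 0.11  0.06  0.01  0.    0.   -0.02]
```

View pics/w6.png

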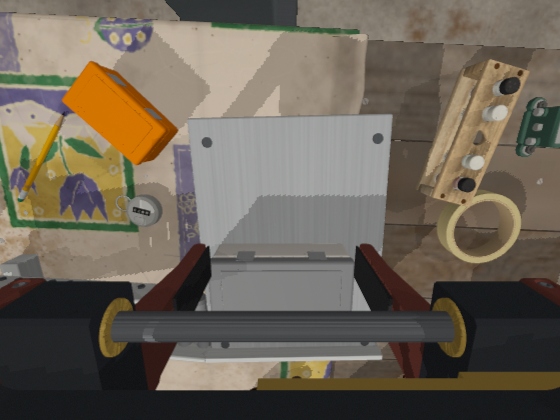

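The long case has been dragged clear to about (0.503, 0.155) and is nearly square. I'll go down behind it and push it to the fence.

Call:
step_arm([
  [0.1, 0, 1, 0, 0, 0],
  [0.1, 0, 2, 0, 0, 0],
  [0.1, 0, 3, 0, 0, 0],
  [0.1, 0, 4, 0, 0, 0],
  [0.1, 0, 4.05, 0, 0, 0],
  [0.1, 0, 4.05, 0, 0, 0],
], grip=75)

```text
clock: 21.6
position: [0.4403, 0.1532, 0.119]
ee_rot: [0.071, -3.14, 0.001]
contact_force: [0.8, 0.5, 0.5]
gripper_width: 0.0749
gripper_force: 0.0
```

Call:
step_arm([
  [-0.4, 0, 0, 0, 0, 0],
  [-0.8, 0, 0, 0, 0, 0],
  [-1.1, 0, 0, 0, 0, 0],
  [-1.4, 0, 0, 0, 0, 0],
  [-1.7, 0, 0, 0, 0, 0],
  [-2, 0, 0, 0, 0, 0],
  [-2.3, 0, 0, 0, 0, 0],
  [-2.6, 0, 0, 0, 0, 0],
  [-2.9, 0, 0, 0, 0, 0],
  [-3.2, 0, 0, 0, 0, 0],
  [-3.5, 0, 0, 0, 0, 0],
  [-3.7, 0, 0, 0, 0, 0],
])

```text
clock: 22.8
position: [0.5338, 0.1576, 0.1189]
ee_rot: [-0.072, 3.14, -0.0]
contact_force: [-4.5, -0.8, 3.4]
gripper_width: 0.0751
gripper_force: 2.2
```

Call:
step_arm([
  [-0.15, 0, 0, 0, 0, 0],
  [-0.3, 0, 0, 0, 0, 0],
  [-0.4, 0, 0, 0, 0, 0],
  [-0.4, 0, 0, 0, 0, 0],
  [-0.4, 0, 0, 0, 0, 0],
])

```text
clock: 23.3
position: [0.5385, 0.1577, 0.1183]
ee_rot: [0.075, -3.132, 0.001]
contact_force: [-16.9, -1.8, 11.6]
gripper_width: 0.075
gripper_force: 8.0
```

Call:
step_arm([
  [0.8, 0, 0, 0, 0, 0],
  [1, 0, 0, 0, 0, 0],
  [1, 0, -2, 0, 0, 0],
  [1, 0, -4, 0, 0, 0],
  [1, 2, -4, 0, 0, 0],
  [1, 4, -4, 0, 0, 0],
  [0.2, 4, -4, 0, 0, 0],
  [0.2, 4, -4, 0, 0, 0],
  [0.2, 4, -4, 0, 0, 0],
], grip=0)

```text
clock: 24.2
position: [0.534, 0.2568, 0.2188]
ee_rot: [-0.069, 3.14, -0.001]
contact_force: [-0.5, 0.4, 0.0]
gripper_width: 0.0063
gripper_force: 0.0
```

```bash
python3 c.py long_case_center w7 "[(.574,.255,.118)]"
```

```text
24.2 [0.534 0.257 0.219] [-0.069  3.14  -0.001]
0.9 [0.573 0.158]
[88.1, 222.4, 156.2, 75.5] 0.61
top 0.72 [0.589 0.151]
(0.574, 0.255, 0.118) [-1.63 -0.15  4.04  0.    0.   -0.03]
```

Call:
step_arm([
  [-1.65, 0, 0, 0, 0, 0],
  [-1.65, 0, 0, 0, 0, 0],
  [-1.65, 0, 0, 0, 0, 0],
  [-1.65, 0, 1.5, 0, 0, 0],
  [-1.65, 0, 3, 0, 0, 0],
  [-1.65, 0, 3.5, 0, 0, 0],
  [-1.65, 0, 4, 0, 0, 0],
  [-1.65, 0, 4, 0, 0, 0],
], grip=0)

```text
clock: 25.25
position: [0.5737, 0.2596, 0.1184]
ee_rot: [0.072, -3.14, 0.001]
contact_force: [-0.7, 0.5, 0.7]
gripper_width: 0.0005
gripper_force: 0.0
```

Call:
step_arm([
  [0, -0.3, 0, 0, 0, 0],
  [0, -0.6, 0, 0, 0, 0],
  [0, -0.9, 0, 0, 0, 0],
  [0, -1.2, 0, 0, 0, 0],
  [0, -1.5, 0, 0, 0, 0],
  [0, -1.8, 0, 0, 0, 0],
  [0, -2.1, 0, 0, 0, 0],
  [0, -2.4, 0, 0, 0, 0],
  [0, -2.7, 0, 0, 0, 0],
])

```text
clock: 26.15
position: [0.5776, 0.1915, 0.1191]
ee_rot: [-0.072, 3.14, -0.0]
contact_force: [0.7, 1.6, 2.6]
gripper_width: 0.0
gripper_force: 1.2
```

Call:
step_arm([
  [0, -0.3, 0, 0, 0, 0],
  [0, -0.6, 0, 0, 0, 0],
  [0, -0.9, 0, 0, 0, 0],
  [0, -1.2, 0, 0, 0, 0],
  [0, -1.5, 0, 0, 0, 0],
  [0, -1.8, 0, 0, 0, 0],
  [0, -2.1, 0, 0, 0, 0],
  [0, -2.4, 0, 0, 0, 0],
  [0, -2.7, 0, 0, 0, 0],
  [0, -3, 0, 0, 0, 0],
  [0, -3.3, 0, 0, 0, 0],
  [0, -3.3, 0, 0, 0, 0],
])

```text
clock: 27.35
position: [0.5813, 0.1081, 0.1189]
ee_rot: [0.069, -3.141, 0.001]
contact_force: [-0.8, 0.3, -0.6]
gripper_width: 0.0004
gripper_force: 0.0
```

Call:
step_arm([
  [0, 0.5, 0, 0, 0, 0],
  [0, 0.5, -2, 0, 0, 0],
  [0, 0.8, -4, 0, 0, 0],
  [1, 3, -6, 0, 0, 0],
  [1, 5, -6, 0, 0, 0],
  [1, 5, -6, 0, 0, 0],
  [1, 5, -6, 0, 0, 0],
  [1, 5, -6, 0, 0, 0],
  [1, 5, -6, 0, 0, 0],
  [1, 5, -6, 0, 0, 0],
  [1, 5, -6, 0, 0, 0],
  [1, 5, -6, 0, 0, 0],
  [1, 5, -6, 0, 0, 0],
  [1, 5, -6, 0, 0, 0],
  [1, 5, -6, 0, 0, 0],
  [1, 5, -6, 0, 0, 0],
])

```text
clock: 28.95
position: [0.5505, 0.2335, 0.2689]
ee_rot: [0.072, -3.141, 0.0]
contact_force: [-0.6, 0.2, 0.4]
gripper_width: 0.0004
gripper_force: 0.0
```

```bash
python3 - <<'E'
from h import *
im=optics.capture("top");cv2.imwrite("pics/top8.png",cv2.resize(im[120:280,90:350,::-1],None,fx=3,fy=3))
for n,z in(("short_case_center",.094),("long_case_center",.11),("lane_stop",.062),("push_plate",.085)):
    for r in optics.pinpoint("top",n)[:2]: print(n,round(r["conf"],2),np.round(r["at"]),onz("top",r["at"],z)[:2])
E
```

```text
short_case_center 0.97 [301. 149.] [ 0.598 -0.163]
short_case_center 0.79 [240. 258.] [ 0.36  -0.037]
long_case_center 0.74 [316. 154.] [ 0.583 -0.196]
long_case_center 0.7 [246. 146.] [ 0.599 -0.044]
lane_stop 0.72 [317. 156.] [ 0.593 -0.203]
lane_stop 0.6 [246. 206.] [ 0.473 -0.045]
push_plate 0.69 [326. 169.] [ 0.557 -0.22 ]
```

View pics/top8.png

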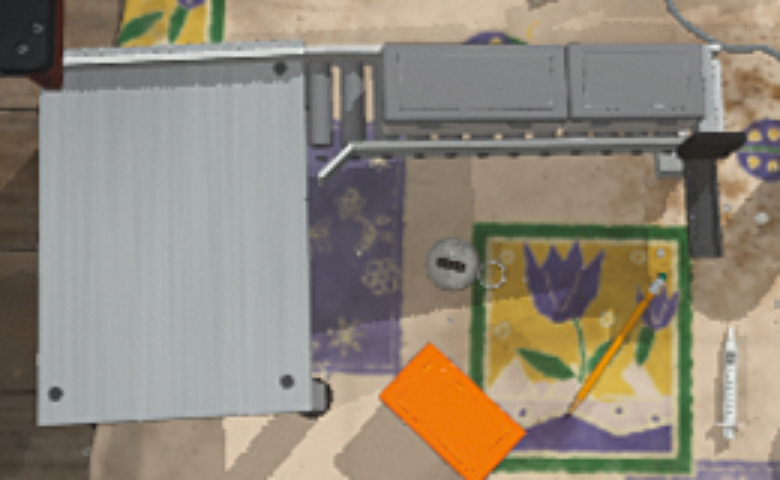

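Both cases lie end to end on the rollers: the long one at crop px (475,80), the short one at (637,82) against the bar. The bar is home, and the arm is clear. I'll let it settle, then hand in.

Call:
step_arm([
  [0, 0, 0, 0, 0, 0],
  [0, 0, 0, 0, 0, 0],
  [0, 0, 0, 0, 0, 0],
  [0, 0, 0, 0, 0, 0],
  [0, 0, 0, 0, 0, 0],
  [0, 0, 0, 0, 0, 0],
  [0, 0, 0, 0, 0, 0],
  [0, 0, 0, 0, 0, 0],
  [0, 0, 0, 0, 0, 0],
  [0, 0, 0, 0, 0, 0],
])

```text
clock: 30.2
position: [0.5505, 0.2336, 0.2689]
ee_rot: [0.072, -3.141, -0.0]
contact_force: [0.0, 0.2, 0.4]
gripper_width: 0.0007
gripper_force: 0.0
```

```bash
python3 -c "
from workcell import ctrl
print(ctrl.finish_job())"
```

```text
the job is handed in; nothing more can be done
None
```

I handed the job in at about 30 s: the stop bar is home, the short case rests against it, and the long case lies end to end behind it, as the last top view shows; no verdict came back.

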